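Close a storeroom jar: screw the lid tight, snap the cap onto its stud and hold it down

TASK

Close up the white jar in the plywood cradle: first screw its blue lid clockwise (seen from above) until it stops. Then take the round orange cap, press it open end down onto the white stud on top of the lid until it clicks, and keep pressing until the black rubber ring under it is squeezed flat; finish with the fingers still holding the cap pressed down, without letting go. Leave the other things on the bench where they are.

Things in the scene. Friction and masses are not known exactly. Their poses are not given: they have to be found in the camera images.
- lid_mid (a point): Centre of the jar's round blue lid, half-way up it. The lid is 56 mm across and 24 mm tall, with the upright stud on top. The white jar (76 mm across) is fixed in a plywood cradle on the bench; its shoulder lies 11 mm and more below the lid's lower edge, so fingers can straddle the lid from above with their tips beside it
- lid (a joint): Turn of the lid on the jar, rad: it grows as the lid is turned clockwise seen from above; 1.3 is tight against the stop, and it starts between 0.05 and 0.5. It stays where it is left (friction 0.12 N m), does not rise or sink, and cannot come off
- lid_top (a point): Centre of the lid's flat top, on the stud's axis. The white stud, 25 mm thick, rises 27 mm from it, its top 5 mm bevelled. Four grey sprung tongues stick out of the stud, 33 mm across at 14 mm above this point, sloping in towards the top. Round the stud lies the black rubber sealing ring, 44 mm across, its top 10 mm above this point when free, 5 mm when flat
- ring (a joint): How far the black rubber sealing ring is squeezed, m: 0 free, 0.005 flat on the lid (hard stop). It springs back with about 2 N per mm (some 11 N holds it flat); with the cap clicked on and nobody pressing it rests near 0.002
- cap_mid (a point): Centre (half-way up) of the loose orange cap: a round plastic cup 42 mm across and 32 mm tall, about 30 g, standing on the bench open end down, z axis up. With the sealing ring squeezed flat under it, this point is 21 mm above lid_top
- cap_rim (a point): Centre of the cap's open rim, 16 mm under cap_mid. The mouth is 29 mm wide (a rib 5 mm high inside the rim): 2 mm of play round the stud. Pressed down, the rib rides over the tongues (about 10 N, up to 15), which snap out above it with a click when the rim is about 9 mm above lid_top; the force drops, then the ring resists
- greycap: A round grey plug, 36 mm across, 20 mm tall, origin at its underside; leave alone
- yellowcap: A square yellow post foot, 40 mm wide, 16 mm tall, origin at its underside; leave alone
- taperoll: Roll of brown tape lying flat, 101 mm across, 48 mm tall, origin at its underside; leave alone
- sparejar: Another white jar, closed, with a paper label, 72 mm across, 120 mm tall, origin at its underside; standing loose; leave alone
- carton: Small cardboard carton, 90 x 120 x 70 mm (x, y, z), origin at its underside; leave alone
- marker: Square black marker with a red cap, 110 mm long along its x axis, 16 mm thick, origin at its underside; leave alone

How it is judged:
By the outcome, as a careful person would: the job done as asked, in the order asked, and still so for the second after the job is handed in, while the arm keeps its last pose, push and grip.
It also fails if it takes over 51 s, if anything falls off the work surface, if the arm or the gripper's body presses on something with over 40 N, if the wrist force passes 120 N, or if a joint passes its speed limit or range.

ROBOT

A 7-joint arm with a two-finger parallel gripper is mounted at the origin on the work surface. World frame = base frame: x ahead of the robot, y to its left, z up, the work surface at z = 0. Lengths are in m, angles in rad, forces in N, time in s.
With the tool pointing down it reaches from about 0.35 to 0.9 m from the base axis. Payload 8.1 kg.
Tool frame: the origin (TCP) lies between the finger pads; the fingertips stand 22 mm ahead of it and the grasp point (between the pads) lies 3 mm ahead of it; z points along the fingers, x is the direction in which the jaws open and shut, and the axes are right-handed (so a half turn about z gives the same grasp; the last joint's range is limited). The gripper opens to 92 mm and grips with 3 to 60 N. Pads are 19 mm wide; open, the fingers measure 130 mm over their backs; the gripper's body (75 mm by 190 mm) begins 47 mm behind the grasp point.
Start: joints at [-1.304, 0.434, 0.025, 1.573, -0.012, 1.134, -0.075], TCP at [0.226, 0.583, 0.249] pointing down, gripper open.
Joint ranges: [-2.62, 2.62], [-0.44, 2.09], [-1.27, 1.32], [0.08, 2.57], [-1.32, 4.46], [0.12, 2], [-2.74, 2.74]. Speed limits (rad/s): [2.22, 2.22, 3.01, 3.01, 3.14, 3.14, 3.14].

INTERFACE

Orientations are given as a unit quaternion [x, y, z, w].
In Python, from bench import readout, optics, ticket gives the robot as it stands. The module is installed in compiled form; this text tells all that it offers.
- The arm moves only by the tool play_rows, never from a script. Its argument "targets" is a list of rows, each a list of 5 numbers: the closure, from -1 (fully open) to 1 (shut), so that 0 is half open, then the shift along the tool's x, y, z in cm, then the turn about the tool's z in degrees. In form: [[grip, x, y, z, twist], ...]. A call has 1 to 5 rows; each row shifts and turns the commanded pose from where the row before left it, along the tool's axes as they then stand; what a row does not reach is not made up. A row lasts 1/12 s, in which the tool goes at most 41.7 mm and 7.16 degrees, less where a joint would pass 70% of its speed; a pose out of reach is approached as far as the arm can. A call is refused whole if a number of a shift passes 4.17 or a number of a turn 7.16, either way. A call with a gripper value outside its range is refused whole. The fingers move at their own pace and stop on an object; "newtons" is the grip in N (left out, the last holds). Time passes only in rows, so rows that do not move let the fingers close. It gives the time, the measured TCP pose, the force and the opening at its end, in the units of the state.
- readout.get_state(): the state, without advancing time (a new reading comes with each control period).
- optics.capture(name): name is "scene" or "top" or "wrist"; returns (picture, depth): 480x640x3 uint8, red, green, blue; 480x640 float32, m along the optical axis (not along the pixel's ray), 0 where there is no reading.
- optics.calibration(name): a dict with "fov_y" (degrees; the focal length in pixels is half the picture's height over the tangent of half this angle, whatever the lens; pixels are square), "cx", "cy" (the principal point, pixels), "distortion" ([k1, k2, p1, p2, k3] as OpenCV has them; the pictures are not rectified), "xyz" and "rotation" of the camera in the world; the wrist camera has in their place "T_tool_cam" (4x4, takes a point from camera to tool coordinates, whose origin is the TCP and whose axes are the tool frame's). Camera axes: x right, y down, z forward; pixel columns grow to the right and rows downward; lengths in m; the calibration is good to about 2 mm. A picture is of the moment at which its call begins: read the wrist's pose just before it. calibration takes no time and is no camera call.
- ticket.job_done(): hands the job in, once; it reports no verdict.
The state is a dict: "t": time; "joint_positions": joint angles; "joint_velocities": joint speeds; "joint_torque": joint torques, N m; "ee_pos": TCP position; "tool_rot": TCP orientation; "force": force on the tool from outside, world axes, zero at the start; "torque": the same for the moment, N m; "width": finger opening in m.
Only numpy, scipy, OpenCV 4.12 (cv2) and the standard library are available. Lean on these libraries where they do the work, as an engineer would, in place of code of your own. Each camera call takes 0.05 s, during which the arm holds its last target.

## Working session

There is one attempt and no reset: what is moved stays moved. The work goes in short steps, Python scripts to look and compute and a tool call to move; the robot and the scene stay as the last step left them, time stands still between calls to the robot, and variables do not carry over. Pictures are saved under pics/ and viewed, and the job is handed in when it is done.

Besides the shell and the picture viewer there is one more tool, called after "Call:" as name(argument=value, ...), one argument or row to a line, values as JSON. play_rows: Moves the arm, as the interface text tells. Its arguments: {"type":"object","properties":{"targets":{"type":"array"},"newtons":{"type":"number"}},"required":["targets"]}

```bash
mkdir -p pics
python3 - <<'E'
from bench import readout, optics
import cv2, numpy as np
print(readout.get_state())
for n in ["scene","top"]:
    c=optics.calibration(n); print(n,c)
    p,d=optics.capture(n)
    cv2.imwrite(f"pics/{n}0.png",p[:,:,::-1]); np.save(f"{n}0.npy",d); np.save(f"{n}0p.npy",p)
print(optics.calibration("wrist"))
E
```

```text
{'t': 0.0, 'joint_positions': array([-1.30360708,  0.43517516,  0.02500235,  1.57410709, -0.01156682,
        1.13397605, -0.07513201]), 'joint_velocities': array([ 0.00060158, -0.00092639, -0.00028962, -0.00156895,  0.00208698,
       -0.00089868, -0.00213221]), 'joint_torque': array([-2.32982835e-03, -6.67852306e+01,  9.83619355e-01, -3.14472306e+01,
       -6.07019663e-02,  4.29723586e-02,  1.41685241e-04]), 'ee_pos': array([0.22579181, 0.58228181, 0.24797114]), 'tool_rot': array([ 8.25083302e-01,  5.65010589e-01, -5.72443120e-04,  5.01097231e-04]), 'force': array([ 0.82869795, -0.35310159,  0.21299157]), 'torque': array([ 0.05634011, -0.01838647, -0.02642848]), 'width': 0.09171587036949097}
scene {'fov_y': 49.17538012814327, 'cx': 321.92543393377906, 'cy': 235.9197014593566, 'distortion': array([0.02844259, 0.        , 0.        , 0.        , 0.        ]), 'xyz': array([ 1.09410027, -0.52979672,  0.7354611 ]), 'rotation': array([ 0.85806322,  0.30715845, -0.1438987 , -0.38558315])}
top {'fov_y': 51.989921190878036, 'cx': 321.5152045517643, 'cy': 246.6347209863714, 'distortion': array([-0.10020176,  0.        ,  0.        ,  0.        ,  0.        ]), 'xyz': array([0.47233485, 0.02607746, 1.05901341]), 'rotation': array([-0.69818433,  0.71323368, -0.04630156,  0.04114025])}
{'fov_y': 66.12040857791915, 'cx': 322.7254513840568, 'cy': 239.92490079932236, 'distortion': array([-0.02217157,  0.        ,  0.        ,  0.        ,  0.        ]), 'T_tool_cam': array([[ 9.99999297e-01,  4.71510278e-04, -1.08799423e-03,
        -7.83601312e-04],
       [-1.15467045e-04,  9.51901916e-01,  3.06402887e-01,
        -8.39127588e-02],
       [ 1.18013590e-03, -3.06402546e-01,  9.51901301e-01,
        -1.36370645e-01],
       [ 0.00000000e+00,  0.00000000e+00,  0.00000000e+00,
         1.00000000e+00]])}
```

View pics/scene0.png

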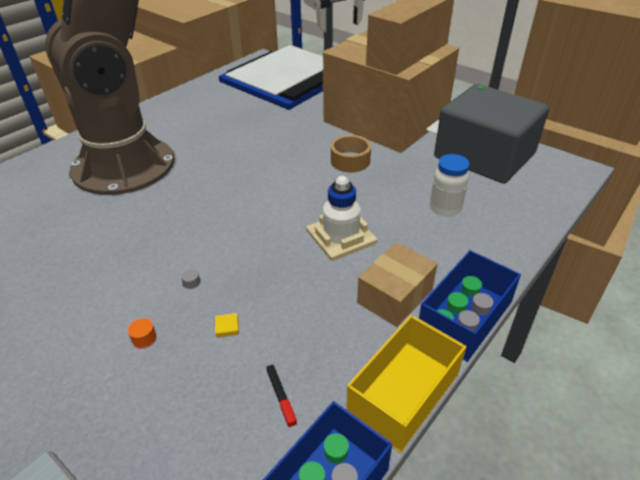

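View pics/top0.png

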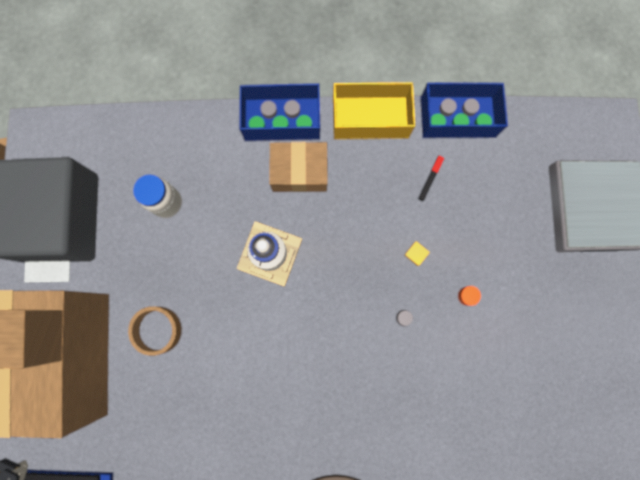

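The top view shows the lid and stud near px (265,247) and the orange cap at (470,296). The carton is at (299,166) and the spare jar at (152,192). I'll convert these to world positions.

```bash
cat > h.py <<'E'
import numpy as np, cv2
from scipy.spatial.transform import Rotation as R
from bench import readout, optics
def K(c):
    f=240/np.tan(np.radians(c['fov_y']/2)); return np.array([[f,0,c['cx']],[0,f,c['cy']],[0,0,1.]])
def pose(n,c,st=None):
    if n!='wrist': return R.from_quat(c['rotation']).as_matrix(),np.array(c['xyz'])
    T=np.eye(4);T[:3,:3]=R.from_quat(st['tool_rot']).as_matrix();T[:3,3]=st['ee_pos'];T=T@c['T_tool_cam'];return T[:3,:3],T[:3,3]
def cloud(n,d,st=None):
    c=optics.calibration(n);v,u=np.mgrid[:480,:640]
    q=cv2.undistortPoints(np.stack([u.ravel(),v.ravel()],1).astype(np.float32)[:,None],K(c),c['distortion'])[:,0]
    P=np.c_[q,np.ones(len(q))]*d.ravel()[:,None]
    r,t=pose(n,c,st);P=P@r.T+t;P[d.ravel()==0]=np.nan;return P.reshape(480,640,3)
def onplane(n,uv,z,st=None):
    c=optics.calibration(n);q=cv2.undistortPoints(np.array(uv,np.float32).reshape(-1,1,2),K(c),c['distortion'])[:,0]
    r,t=pose(n,c,st);D=np.c_[q,np.ones(len(q))]@r.T;return t+D*((z-t[2])/D[:,2])[:,None]
def circ(P):
    A=np.c_[2*P[:,:2],np.ones(len(P))];s=np.linalg.lstsq(A,(P[:,:2]**2).sum(1),rcond=None)[0];return s[0],s[1],np.sqrt(s[2]+s[0]**2+s[1]**2)
E
cat > a.py <<'E'
from h import *
for n in ['top','scene']:
    p=np.load(n+'0p.npy');d=np.load(n+'0.npy');C=cloud(n,d)
    hsv=cv2.cvtColor(p,cv2.COLOR_RGB2HSV);H,S,V=[hsv[...,i].astype(int) for i in range(3)]
    o=(H<14)&(S>200)&(V>150)
    k,l,s,ce=cv2.connectedComponentsWithStats(o.astype(np.uint8))
    for i in range(1,k):
        if s[i,4]>80:
            Q=C[l==i];z=np.nanpercentile(Q[:,2],95);T=Q[np.abs(Q[:,2]-z)<.004]
            print(n,'orange',s[i],ce[i],'z',z,'mean',np.nanmean(T,0), onplane(n,ce[i],.032))
    # jar region
    box=(slice(215,290),slice(230,305)) if n=='top' else (slice(170,250),slice(300,380))
    Q=C[box].reshape(-1,3);Pc=p[box].reshape(-1,3)
    hist,e=np.histogram(Q[:,2],np.arange(-.01,.25,.005));print([(round(a,3),int(b)) for a,b in zip(e,hist) if b])
E
python3 a.py
python3 - <<'E'
import cv2
p=cv2.imread('pics/top0.png')[210:300,220:320];cv2.imwrite('pics/z1.png',cv2.resize(p,None,fx=6,fy=6,interpolation=2))
p=cv2.imread('pics/scene0.png')[160:260,290:390];cv2.imwrite('pics/z2.png',cv2.resize(p,None,fx=6,fy=6,interpolation=2))
E
```

```text
[(np.float64(-0.01), 3), (np.float64(-0.005), 561), (np.float64(0.0), 2260), (np.float64(0.005), 147), (np.float64(0.01), 367), (np.float64(0.015), 606), (np.float64(0.02), 32), (np.float64(0.025), 21), (np.float64(0.03), 183), (np.float64(0.035), 241), (np.float64(0.04), 8), (np.float64(0.045), 5), (np.float64(0.05), 10), (np.float64(0.055), 8), (np.float64(0.06), 14), (np.float64(0.065), 7), (np.float64(0.07), 26), (np.float64(0.075), 55), (np.float64(0.08), 224), (np.float64(0.085), 105), (np.float64(0.09), 11), (np.float64(0.1), 3), (np.float64(0.105), 9), (np.float64(0.11), 11), (np.float64(0.115), 11), (np.float64(0.12), 117), (np.float64(0.125), 150), (np.float64(0.13), 90), (np.float64(0.135), 138), (np.float64(0.14), 25), (np.float64(0.145), 67), (np.float64(0.15), 78), (np.float64(0.155), 9)]
scene orange [129 320  24  18 337] [140.11275964 328.51038576] z 0.03507572098292955 mean [ 0.49229543 -0.29612154  0.0331883 ] [[ 0.49149336 -0.29574199  0.032     ]]
scene orange [281 400  15  23 188] [287.52659574 411.19148936] z 0.018620579652678573 mean [ 0.78146644 -0.24499217  0
[... 171 characters left out ...]
5), 389), (np.float64(0.02), 109), (np.float64(0.025), 116), (np.float64(0.03), 171), (np.float64(0.035), 230), (np.float64(0.04), 75), (np.float64(0.045), 63), (np.float64(0.05), 71), (np.float64(0.055), 74), (np.float64(0.06), 67), (np.float64(0.065), 75), (np.float64(0.07), 89), (np.float64(0.075), 81), (np.float64(0.08), 177), (np.float64(0.085), 160), (np.float64(0.09), 70), (np.float64(0.095), 33), (np.float64(0.1), 27), (np.float64(0.105), 57), (np.float64(0.11), 59), (np.float64(0.115), 56), (np.float64(0.12), 87), (np.float64(0.125), 135), (np.float64(0.13), 61), (np.float64(0.135), 99), (np.float64(0.14), 37), (np.float64(0.145), 50), (np.float64(0.15), 54), (np.float64(0.155), 1)]
```

View pics/z1.png

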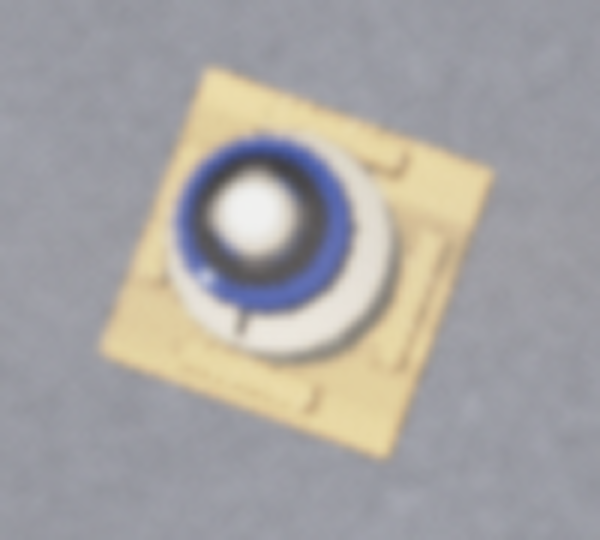

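View pics/z2.png

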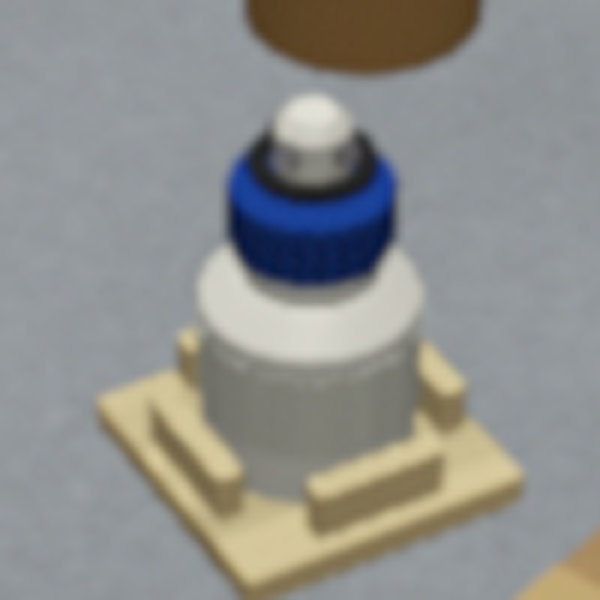

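```bash
cat > b.py <<'E'
from h import *
for n in ['top','scene']:
    p=np.load(n+'0p.npy');d=np.load(n+'0.npy');C=cloud(n,d);hsv=cv2.cvtColor(p,cv2.COLOR_RGB2HSV).astype(int)
    # cap
    ctr=np.array([.492,-.296]);m=(np.hypot(C[...,0]-.492,C[...,1]+.296)<.035)&(C[...,2]>.027)
    T=C[m];print(n,'cap',m.sum(),T.mean(0),np.median(T[:,2]))
    m=(np.hypot(C[...,0]-.492,C[...,1]+.296)<.06)&(hsv[...,1]>130)&(hsv[...,0]<20)
    v,u=np.nonzero(m);print('px',u.mean(),v.mean(),u.min(),u.max(),v.min(),v.max(),onplane(n,[[u.mean(),v.mean()]],.032 if n=='top' else .02))
    box=np.zeros((480,640),bool)
    if n=='top': box[215:290,230:305]=1
    else: box[170:250,300:380]=1
    # stud
    m=box&(C[...,2]>.141);print('stud',m.sum(),C[m].mean(0))
    m=box&(C[...,2]>.150);print('studtop',m.sum(),C[m].mean(0), np.percentile(C[m][:,2],[50,95]))
    b=box&(hsv[...,0]>100)&(hsv[...,0]<130)&(hsv[...,1]>120)&(C[...,2]>.12)&(C[...,2]<.131)
    print('lidtop',b.sum(),np.median(C[b][:,2]),C[b].mean(0),circ(C[b]))
    b=box&(hsv[...,2]<80)&(C[...,2]>.131)&(C[...,2]<.142);print('ring',b.sum(),np.median(C[b][:,2]),circ(C[b]))
    # everything else
    o=(C[...,2]>.006)&(C[...,0]<1.0)&(C[...,1]>-.5)&(C[...,0]>.2)
    k,l,s,ce=cv2.connectedComponentsWithStats(o.astype(np.uint8))
    for i in range(1,k):
        if s[i,4]>100: Q=C[l==i];print(s[i],Q.min(0).round(3),Q.max(0).round(3))
E
python3 b.py
```

```text
top cap 300 [ 0.48996073 -0.29303551  0.03303348] 0.0329941598172363
px 469.27639751552795 295.40683229813664 459 479 286 304 [[ 0.49018513 -0.29113585  0.032     ]]
stud 174 [0.58989747 0.1289568  0.14969724]
studtop 87 [0.59023341 0.12947846 0.15265173] [0.15277375 0.15538396]
lidtop 28 0.12566569086643142 [0.59885085 0.11872969 0.12543174] (np.float64(0.5907398852961956), np.float64(0.12974146435073727), np.float64(0.024160513746791866))
ring 8 0.13492099621992615 (np.float64(0.5917536110347595), np.float64(0.12986424392022422), np.float64(0.017456652234009894))
[ 238   83   82   58 3848] [0.843 0.015 0.006] [0.947 0.198 0.082]
[ 333   82   82   58 2962] [ 0.843 -0.186  0.006] [ 0.947 -0.015  0.081]
[ 421   82   87   57 3966] [ 0.842 -0.386  0.006] [ 0.947 -0.213  0.083]
[362 106  28  18 111] [ 0.88  -0.142  0.006] [ 0.92  -0.081  0.01 ]
[ 268  142   60   51 2805] [0.725 0.003 0.006] [0.818 0.131 0.078]
[419 155  26  46 329] [ 0.7   -0.261  0.006] [ 0.802 -0.198  0.021]
[    0   157    99   126 10690] [0.536 0.507 0.006] [0.781 0.724 0.148]
[548 164  16  87 522] [ 0.583 -0.5    0.
[... 1186 characters left out ...]
0.252 0.57  0.321]
[353   0  11  25 228] [0.23  0.619 0.227] [0.263 0.643 0.292]
[  322     0   227   216 26113] [0.247 0.314 0.006] [0.783 0.722 0.324]
[498   0  21  46 521] [0.383 1.272 0.007] [0.421 1.32  0.157]
[  517     0   123   117 11350] [0.567 1.02  0.006] [0.92  1.182 0.255]
[ 306  176   71   84 3173] [0.511 0.058 0.006] [0.66  0.175 0.155]
[  263   242   258   238 21020] [ 0.724 -0.355  0.006] [0.946 0.187 0.08 ]
[181 269  19  19 277] [ 0.431 -0.173  0.006] [ 0.465 -0.138  0.025]
[215 314  24  24 486] [ 0.559 -0.216  0.006] [ 0.611 -0.163  0.02 ]
[127 318  30  30 643] [ 0.471 -0.316  0.006] [ 0.513 -0.273  0.037]
[266 365  31  62 641] [ 0.701 -0.259  0.006] [ 0.801 -0.198  0.02 ]
```

Run:
```python
from h import *
for n in ['top','scene']:
    d=np.load(n+'0.npy');C=cloud(n,d).reshape(-1,3)
    for z0,z1 in [(.03,.15),(.15,.21),(.21,.36)]:
        m=(C[:,2]>z0)&(C[:,2]<z1)&(C[:,0]>.1)&(C[:,0]<.55)&(C[:,1]>.45)&(C[:,1]<.75);Q=C[m]
        print(n,z0,m.sum(), [ (round(a,2), int(((Q[:,0]>=a)&(Q[:,0]<a+.03)).sum()), Q[(Q[:,0]>=a)&(Q[:,0]<a+.03)][:,1].min().round(3) if ((Q[:,0]>=a)&(Q[:,0]<a+.03)).any() else None) for a in np.arange(.13,.55,.03)])
p,d=optics.capture('wrist');cv2.imwrite('pics/w0.png',p[:,:,::-1])
```

```text
top 0.03 4268 [(np.float64(0.13), 117, np.float64(0.49)), (np.float64(0.16), 0, None), (np.float64(0.19), 0, None), (np.float64(0.22), 0, None), (np.float64(0.25), 394, np.float64(0.478)), (np.float64(0.28), 416, np.float64(0.478)), (np.float64(0.31), 416, np.float64(0.478)), (np.float64(0.34), 412, np.float64(0.478)), (np.float64(0.37), 425, np.float64(0.478)), (np.float64(0.4), 408, np.float64(0.478)), (np.float64(0.43), 409, np.float64(0.478)), (np.float64(0.46), 409, np.float64(0.478)), (np.float64(0.49), 275, np.float64(0.478)), (np.float64(0.52), 309, np.float64(0.551)), (np.float64(0.55), 0, None)]
top 0.15 7752 [(np.float64(0.13), 0, None), (np.float64(0.16), 0, None), (np.float64(0.19), 0, None), (np.float64(0.22), 2, np.float64(0.592)), (np.float64(0.25), 1225, np.float64(0.478)), (np.float64(0.28), 1292, np.float64(0.479)), (np.float64(0.31), 1286, np.float64(0.479)), (np.float64(0.34), 1294, np.float64(0.478)), (np.float64(0.37), 483, np.float64(0.479)), (np.float64(0.4), 275, np.float64(0.478)), (np.float64(0.43), 260, np.float64(0.477)), (np.float64(0.46), 748, np.float
[... 1750 characters left out ...]
, 634, np.float64(0.473)), (np.float64(0.49), 1415, np.float64(0.476)), (np.float64(0.52), 0, None), (np.float64(0.55), 0, None)]
scene 0.21 5443 [(np.float64(0.13), 0, None), (np.float64(0.16), 28, np.float64(0.503)), (np.float64(0.19), 248, np.float64(0.486)), (np.float64(0.22), 247, np.float64(0.482)), (np.float64(0.25), 143, np.float64(0.562)), (np.float64(0.28), 0, None), (np.float64(0.31), 0, None), (np.float64(0.34), 0, None), (np.float64(0.37), 335, np.float64(0.476)), (np.float64(0.4), 797, np.float64(0.474)), (np.float64(0.43), 868, np.float64(0.474)), (np.float64(0.46), 2777, np.float64(0.474)), (np.float64(0.49), 0, None), (np.float64(0.52), 0, None), (np.float64(0.55), 0, None)]
```

View pics/w0.png

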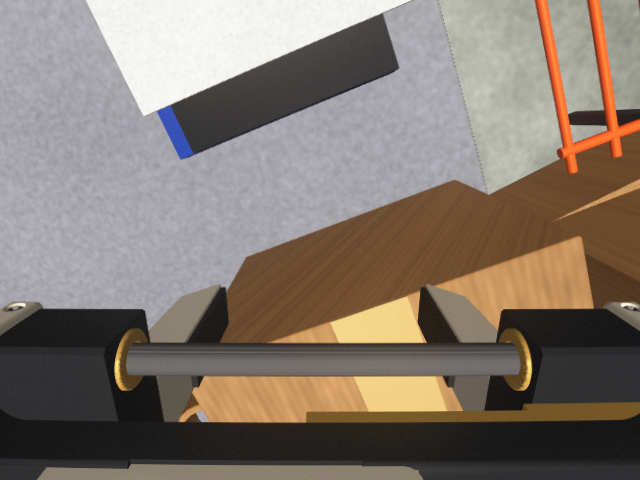

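The pictures agree to within 3 mm: lid axis (0.591, 0.128), lid top z 0.126, cap (0.491, -0.294). The gripper starts beside the carton stack, so I'll back out along tool -x and up first.

Call:
play_rows(
  targets=[
    [-1,-3.8,0,-1.5,0],
    [-1,-3.8,0,-1.5,0],
    [-1,-3.8,0,-1.5,0],
    [-1,-3.8,0,-1,0],
    [-1,-4,0,0,0],
  ],
)

```text
t: 0.57
ee_pos: [0.1562, 0.4031, 0.3052]
tool_rot: [0.825, 0.565, 0.001, -0.001]
force: [-0.3, 0.2, 0.5]
width: 0.0916
```

Call:
play_rows(
  targets=[
    [-1,-1,4,0,0],
    [-1,-1,4,0,0],
    [-1,-1,4,0,0],
    [-1,-1,4,0,0],
    [-1,-1,4,0,0],
  ],
)

```text
t: 0.98
ee_pos: [0.326, 0.2832, 0.3039]
tool_rot: [0.825, 0.565, 0.0, -0.0]
force: [0.6, 1.5, 0.5]
width: 0.0919
```

Call:
play_rows(
  targets=[
    [-1,-1,4,0,0],
    [-1,-1,4,0,0],
    [-1,-1,4,0.5,0],
    [-1,-0.8,3.8,1.2,0],
    [-1,0,3.8,1.2,0],
  ],
)

```text
t: 1.4
ee_pos: [0.4954, 0.1758, 0.2749]
tool_rot: [0.826, 0.564, 0.001, 0.0]
force: [-0.5, 1.0, 0.4]
width: 0.0916
```

Call:
play_rows(
  targets=[
    [-1,0,3.2,1.2,0],
    [-1,0,2.5,1.2,0],
    [-1,0,1,0,0],
    [-1,0,0,0,0],
  ],
)

```text
t: 1.73
ee_pos: [0.5577, 0.1525, 0.2497]
tool_rot: [0.826, 0.564, -0.001, 0.001]
force: [0.3, 1.3, -0.2]
width: 0.0914
```

```bash
cat > cap.py <<'E'
import sys
from h import *
k=sys.argv[1]
st=readout.get_state();p,d=optics.capture('wrist')
cv2.imwrite(f'pics/{k}.png',p[:,:,::-1]);np.savez(k+'.npz',p=p,d=d,pos=st['ee_pos'],rot=st['tool_rot'])
print({a:np.round(st[a],4) for a in ['t','joint_positions','joint_velocities','ee_pos','tool_rot','force','torque','width']})
E
python3 cap.py w1
```

```text
{'t': np.float64(1.7333), 'joint_positions': array([-0.6583,  0.3685,  0.4086,  1.713 , -0.1599,  1.0948,  0.9974]), 'joint_velocities': array([-0.0378, -0.053 , -0.0283,  0.0314,  0.0063,  0.0082, -0.0372]), 'ee_pos': array([0.5577, 0.1525, 0.2497]), 'tool_rot': array([ 8.259e-01,  5.638e-01, -1.000e-03,  5.000e-04]), 'force': array([ 0.3273,  1.3321, -0.214 ]), 'torque': array([-0.0262,  0.0401,  0.0056]), 'width': np.float64(0.0914)}
```

View pics/w1.png

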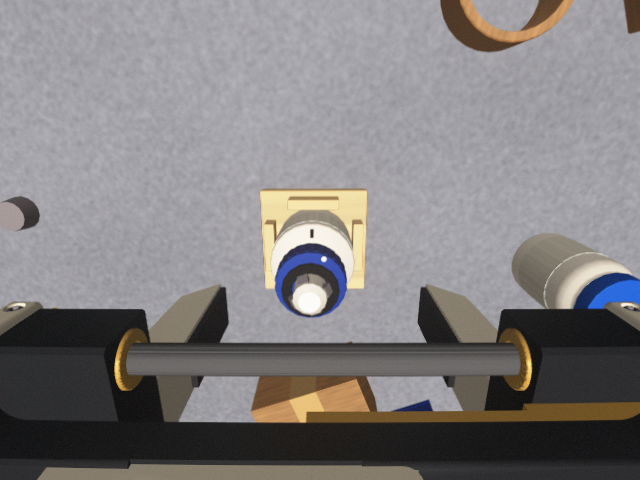

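The wrist view shows the lid centred near px (311,280) and the stud tip at (310,299). The white dot on the lid at (324,259) sits clockwise of the jar's tick at (311,234). I'll localise the lid from depth.

```bash
cat > lid.py <<'E'
import sys
from h import *
from scipy.optimize import least_squares
f=np.load(sys.argv[1]+'.npz');st=dict(ee_pos=f['pos'],tool_rot=f['rot']);p=f['p'];C=cloud('wrist',f['d'],st)
hsv=cv2.cvtColor(p,cv2.COLOR_RGB2HSV).astype(int)
near=np.hypot(C[...,0]-.591,C[...,1]-.1285)<.06
blue=near&(hsv[...,0]>100)&(hsv[...,0]<130)&(hsv[...,1]>120)&(C[...,2]>.09)
T=C[blue];print('blue',blue.sum(),np.percentile(T[:,2],[2,10,50,90,98]).round(4))
def fit(P,r): 
    s=least_squares(lambda q:np.hypot(P[:,0]-q[0],P[:,1]-q[1])-r,[.591,.1285],loss='soft_l1',f_scale=.0005);return s.x.round(4),np.abs(s.fun).mean().round(5)
top=blue&(C[...,2]>.122)
w=np.isin(0,0)
side=near&(C[...,2]>.103)&(C[...,2]<.118);print('lid side',side.sum(),fit(C[side],.028))
stud=near&(C[...,2]>.138)&(C[...,2]<.147);print('stud side',stud.sum(),fit(C[stud],.0125))
t=near&(C[...,2]>.151);print('stud top',t.sum(),C[t].mean(0))
j=near&(C[...,2]>.03)&(C[...,2]<.075);print('jar',j.sum(),fit(C[j],.038))
# silhouette of blue+black lid in plane z=.126
dk=(near&(C[...,2]>.121)).astype(np.uint8)
c=max(cv2.findContours(dk,cv2.RETR_EXTERNAL,cv2.CHAIN_APPROX_NONE)[0],key=len)[:,0]
W=onplane('wrist',c,.126,st);print('sil',len(c),fit(W,.028),circ(W))
x=st['ee_pos']
E
python3 lid.py w1
```

```text
blue 1220 [0.1211 0.1231 0.1241 0.1251 0.1329]
lid side 378 (array([0.5887, 0.1281]), np.float64(0.00037))
stud side 437 (array([0.5885, 0.1282]), np.float64(0.00134))
stud top 2335 [0.5456621  0.10949771 0.26116949]
jar 2197 (array([0.5876, 0.1287]), np.float64(0.0058))
sil 208 (array([0.5873, 0.1288]), np.float64(0.0006)) (np.float64(0.5872861778721982), np.float64(0.12884044037104067), np.float64(0.027451183026859362))
```

Call:
play_rows(
  targets=[
    [-1,-0.6,2,2,0],
    [-1,-0.55,1.78,2,0],
    [-1,0,0,0,0],
    [-1,0,0,0,0],
  ],
)

```text
t: 2.12
ee_pos: [0.5863, 0.1304, 0.2106]
tool_rot: [0.825, 0.565, -0.001, -0.001]
force: [-1.2, 0.3, -0.4]
width: 0.0918
```

```bash
python3 cap.py w2; python3 lid.py w2
```

```text
{'t': np.float64(2.1167), 'joint_positions': array([-0.5887,  0.4429,  0.4012,  1.7071, -0.1966,  1.033 ,  1.0801]), 'joint_velocities': array([-0.0192, -0.0259, -0.0101, -0.017 , -0.003 ,  0.0082, -0.0073]), 'ee_pos': array([0.5863, 0.1304, 0.2106]), 'tool_rot': array([ 8.251e-01,  5.650e-01, -7.000e-04, -5.000e-04]), 'force': array([-1.158 ,  0.2994, -0.4216]), 'torque': array([ 0.0204,  0.0456, -0.0187]), 'width': np.float64(0.0918)}
blue 1754 [0.1212 0.1233 0.1242 0.1252 0.1325]
lid side 383 (array([0.5889, 0.1282]), np.float64(0.00036))
stud side 605 (array([0.5886, 0.1282]), np.float64(0.00137))
stud top 61826 [0.56536182 0.13925296 0.27675852]
jar 2426 (array([0.5849, 0.1299]), np.float64(0.00637))
sil 1505 (array([0.6885, 0.0933]), np.float64(0.11067)) (np.float64(0.7477143254805315), np.float64(0.06992304626511969), np.float64(0.1571215224472081))
```

View pics/w2.png

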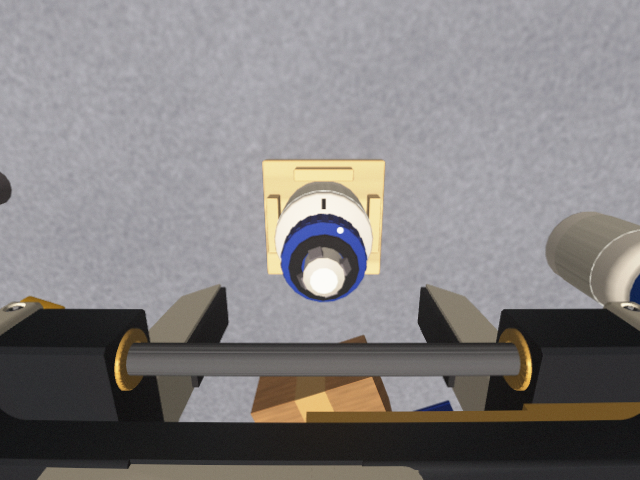

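Call:
play_rows(
  targets=[
    [-1,0,0,2,0],
    [-1,0,0,2,0],
    [-1,0,0,1.5,0],
    [-1,0,0,0,0],
    [-1,0,0,0,0],
  ],
)

```text
t: 2.58
ee_pos: [0.5868, 0.1313, 0.1567]
tool_rot: [0.825, 0.566, 0.0, -0.0]
force: [-0.3, 0.3, 1.2]
width: 0.092
```

Call:
play_rows(
  targets=[
    [-1,-0.2,0.25,0.6,0],
    [-1,0,0,1.5,0],
    [-1,0,0,1.5,0],
    [-1,0,0,0,0],
    [-1,0,0,0,0],
  ],
)

```text
t: 3.0
ee_pos: [0.5892, 0.1272, 0.1203]
tool_rot: [0.825, 0.565, 0.0, -0.0]
force: [1.1, 0.2, 0.5]
width: 0.0916
```

Aligned with no contact force. Closing on the lid.

Call:
play_rows(
  targets=[
    [1,0,0,0,0],
    [1,0,0,0,0],
    [1,0,0,0,0],
    [1,0,0,0,0],
    [1,0,0,0,0],
  ],
  newtons=25,
)

```text
t: 3.42
ee_pos: [0.5893, 0.1272, 0.1202]
tool_rot: [0.825, 0.565, 0.0, 0.0]
force: [0.1, -0.2, -0.4]
width: 0.0633
```

```bash
python3 cap.py w3
```

```text
{'t': np.float64(3.4167), 'joint_positions': array([-0.5517,  0.5457,  0.3634,  1.7939, -0.2491,  0.8464,  1.1304]), 'joint_velocities': array([ 0.0007,  0.0051, -0.0013,  0.0014, -0.0013, -0.0025,  0.0006]), 'ee_pos': array([0.5893, 0.1272, 0.1202]), 'tool_rot': array([8.251e-01, 5.650e-01, 3.000e-04, 1.000e-04]), 'force': array([ 0.0805, -0.171 , -0.3656]), 'torque': array([ 0.0009, -0.004 ,  0.0245]), 'width': np.float64(0.0633)}
```

Call:
play_rows(
  targets=[
    [1,0,0,0,0],
    [1,0,0,0,0],
    [1,0,0,0,0],
  ],
)

```text
t: 3.72
ee_pos: [0.5899, 0.129, 0.1201]
tool_rot: [0.825, 0.566, 0.001, -0.0]
force: [2.8, 5.6, -1.5]
width: 0.0542
```

Call:
play_rows(
  targets=[
    [1,0,0,0,2],
    [1,0,0,0,3],
    [1,0,0,0,3],
  ],
)

```text
t: 3.97
ee_pos: [0.5899, 0.129, 0.1201]
tool_rot: [0.863, 0.506, 0.001, -0.0]
force: [2.7, 4.9, -1.8]
width: 0.0546
```

```bash
python3 cap.py w4
```

```text
{'t': np.float64(3.9667), 'joint_positions': array([-0.5782,  0.551 ,  0.4005,  1.7949, -0.2776,  0.8487,  1.0142]), 'joint_velocities': array([-0.1163,  0.0226,  0.1741,  0.0116, -0.1197,  0.0165, -0.5151]), 'ee_pos': array([0.5899, 0.129 , 0.1201]), 'tool_rot': array([ 8.627e-01,  5.058e-01,  1.300e-03, -4.000e-04]), 'force': array([ 2.6917,  4.8895, -1.7607]), 'torque': array([ 0.835 , -0.4494,  0.0854]), 'width': np.float64(0.0546)}
```

Call:
play_rows(
  targets=[
    [1,0,0,0,4],
    [1,0,0,0,4],
    [1,0,0,0,4],
    [1,0,0,0,4],
    [1,0,0,0,4],
  ],
)

```text
t: 4.43
ee_pos: [0.59, 0.1291, 0.1201]
tool_rot: [0.937, 0.348, 0.001, -0.001]
force: [2.8, 4.4, -1.2]
width: 0.0547
```

```bash
python3 cap.py w5
```

```text
{'t': np.float64(4.4333), 'joint_positions': array([-0.6418,  0.5661,  0.4972,  1.8003, -0.3463,  0.8599,  0.7295]), 'joint_velocities': array([-0.1501,  0.042 ,  0.2309,  0.0124, -0.1643,  0.0297, -0.6755]), 'ee_pos': array([0.59  , 0.1291, 0.1201]), 'tool_rot': array([ 9.374e-01,  3.481e-01,  1.300e-03, -6.000e-04]), 'force': array([ 2.8235,  4.449 , -1.1801]), 'torque': array([ 0.9388, -0.4093,  0.0915]), 'width': np.float64(0.0547)}
```

View pics/w5.png

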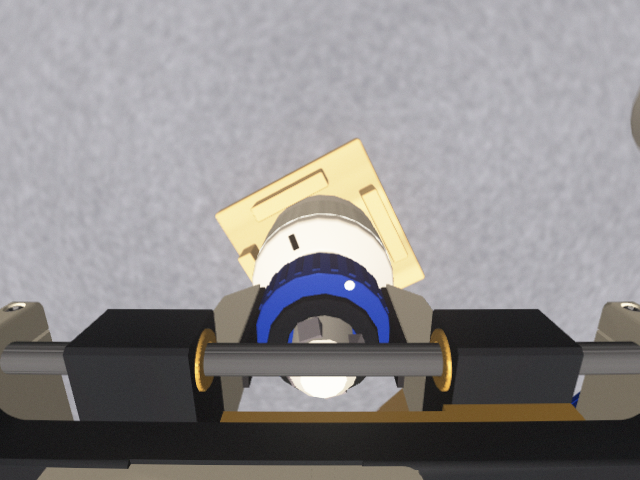

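Call:
play_rows(
  targets=[
    [1,0,0,0,4],
    [1,0,0,0,4],
    [1,0,0,0,4],
    [1,0,0,0,4],
  ],
)

```text
t: 4.82
ee_pos: [0.59, 0.1291, 0.1201]
tool_rot: [0.977, 0.214, 0.001, -0.001]
force: [3.5, 5.6, -1.8]
width: 0.0544
```

```bash
cat > s.py <<'E'
from h import *
st=readout.get_state()
print({a:np.round(st[a],4) for a in ['t','joint_positions','ee_pos','force','torque','width']}, 'ang',np.degrees(2*np.arctan2(st['tool_rot'][1],st['tool_rot'][0])).round(2))
X=R.from_quat(st['tool_rot']).as_matrix();print('toolx',X[:,0].round(4),'y',X[:,1].round(4))
E
python3 s.py
```

```text
{'t': np.float64(4.8167), 'joint_positions': array([-0.6912,  0.5814,  0.5746,  1.8044, -0.4025,  0.872 ,  0.5033]), 'ee_pos': array([0.59  , 0.1291, 0.1201]), 'force': array([ 3.5276,  5.6488, -1.782 ]), 'torque': array([ 0.9262, -0.4996,  0.1052]), 'width': np.float64(0.0544)} ang 24.75
toolx [0.9082 0.4186 0.0026] y [ 0.4186 -0.9082 -0.001 ]
```

Call:
play_rows(
  targets=[
    [1,0,0,0,3],
    [1,0,0,0,3],
    [1,0,0,0,2],
  ],
)

```text
t: 5.07
ee_pos: [0.59, 0.1291, 0.1201]
tool_rot: [0.989, 0.147, 0.001, -0.001]
force: [2.6, 4.0, -0.9]
width: 0.0543
```

```bash
python3 s.py
```

```text
{'t': np.float64(5.0667), 'joint_positions': array([-0.7155,  0.5902,  0.6133,  1.8062, -0.4304,  0.8792,  0.3919]), 'ee_pos': array([0.59  , 0.1291, 0.1201]), 'force': array([ 2.5627,  4.0037, -0.8659]), 'torque': array([ 0.5073, -0.6314,  1.0199]), 'width': np.float64(0.0543)} ang 16.85
toolx [0.957  0.2899 0.0024] y [ 2.899e-01 -9.571e-01 -9.000e-04]
```

Call:
play_rows(
  targets=[
    [1,0,0,0,2],
    [1,0,0,0,0],
  ],
)

```text
t: 5.23
ee_pos: [0.59, 0.129, 0.1202]
tool_rot: [0.992, 0.13, 0.001, -0.001]
force: [3.5, 5.3, 1.0]
width: 0.0546
```

```bash
python3 s.py; python3 cap.py w6
```

```text
{'t': np.float64(5.2333), 'joint_positions': array([-0.7214,  0.5924,  0.6229,  1.8067, -0.4373,  0.8811,  0.3645]), 'ee_pos': array([0.59  , 0.129 , 0.1202]), 'force': array([3.531 , 5.3172, 1.0434]), 'torque': array([ 1.0529, -0.6637,  0.5384]), 'width': np.float64(0.0546)} ang 14.9
toolx [0.9664 0.2572 0.0023] y [ 2.572e-01 -9.664e-01 -8.000e-04]
{'t': np.float64(5.2333), 'joint_positions': array([-0.7214,  0.5924,  0.6229,  1.8067, -0.4373,  0.8811,  0.3645]), 'joint_velocities': array([ 0.007 , -0.0039, -0.0086, -0.0007,  0.003 , -0.0033,  0.0434]), 'ee_pos': array([0.59  , 0.129 , 0.1202]), 'tool_rot': array([ 9.916e-01,  1.297e-01,  1.100e-03, -6.000e-04]), 'force': array([3.531 , 5.3172, 1.0434]), 'torque': array([ 1.0529, -0.6637,  0.5384]), 'width': np.float64(0.0546)}
```

View pics/w6.png

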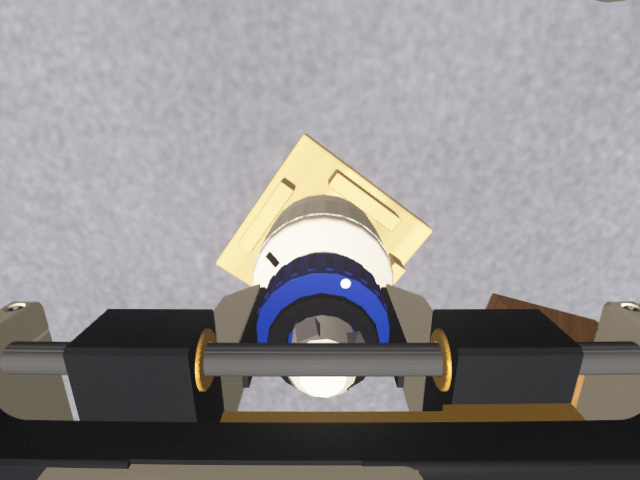

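At the stop: torque rose from about 0.1 to 1.0 N m after 52° of turn, and the dot at (346,284) slipped only slightly against the fingers. Releasing the lid.

Call:
play_rows(
  targets=[
    [-1,0,0,0,0],
    [-1,0,0,0,0],
    [-1,0,0,0,0],
    [-1,0,0,0,0],
    [-1,0,0,0,0],
  ],
)

```text
t: 5.7
ee_pos: [0.5889, 0.1267, 0.1196]
tool_rot: [0.992, 0.129, -0.0, 0.0]
force: [-0.2, -1.1, -0.4]
width: 0.0831
```

```bash
python3 s.py
```

```text
{'t': np.float64(5.7), 'joint_positions': array([-0.7198,  0.5925,  0.6241,  1.8089, -0.4363,  0.8818,  0.365 ]), 'ee_pos': array([0.5889, 0.1267, 0.1196]), 'force': array([-0.2458, -1.0673, -0.3789]), 'torque': array([-0.0786,  0.0481, -0.0641]), 'width': np.float64(0.0831)} ang 14.78
toolx [ 9.669e-01  2.551e-01 -5.000e-04] y [ 2.551e-01 -9.669e-01  1.000e-04]
```

Call:
play_rows(
  targets=[
    [-1,0,0,-2,0],
    [-1,0,0,-3.5,0],
    [-1,0,0,-3.5,0],
    [-1,0,0,-1,0],
    [-1,0,0,0,0],
  ],
)

```text
t: 6.12
ee_pos: [0.5909, 0.1269, 0.223]
tool_rot: [0.992, 0.129, 0.003, -0.001]
force: [0.1, 0.1, 0.9]
width: 0.0919
```

```bash
python3 cap.py w7;python3 lid.py w7
```

```text
{'t': np.float64(6.1167), 'joint_positions': array([-0.7753,  0.4795,  0.6989,  1.7045, -0.3448,  1.0781,  0.29  ]), 'joint_velocities': array([ 0.0059,  0.0425, -0.0295,  0.0605, -0.0205, -0.0452,  0.017 ]), 'ee_pos': array([0.5909, 0.1269, 0.223 ]), 'tool_rot': array([ 9.917e-01,  1.287e-01,  2.800e-03, -5.000e-04]), 'force': array([0.0565, 0.1139, 0.8686]), 'torque': array([-0.0642,  0.0606, -0.043 ]), 'width': np.float64(0.0919)}
blue 1648 [0.1223 0.1234 0.1243 0.1253 0.133 ]
lid side 313 (array([0.5891, 0.1285]), np.float64(0.00036))
stud side 525 (array([0.5889, 0.1288]), np.float64(0.00143))
stud top 68772 [0.58665736 0.14913208 0.28927903]
jar 2019 (array([0.5864, 0.1343]), np.float64(0.00603))
sil 1691 (array([0.6212, 0.0134]), np.float64(0.12788)) (np.float64(0.646351443700229), np.float64(-0.05888029502600545), np.float64(0.1786802581114804))
```

View pics/w7.png

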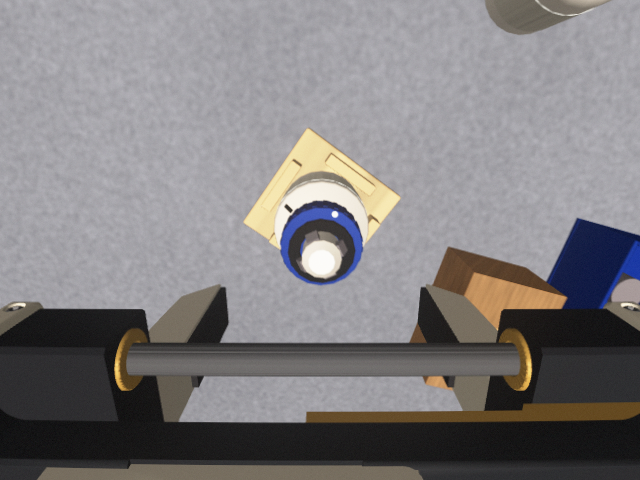

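Call:
play_rows(
  targets=[
    [-1,-1.85,3.45,0,0],
    [-1,-1.85,3.45,0,0],
    [-1,-1.85,3.45,0,0],
    [-1,-1.85,3.45,0.8,0],
    [-1,-1.85,3.45,0.8,0],
  ],
)

```text
t: 6.58
ee_pos: [0.5424, -0.0646, 0.2024]
tool_rot: [0.992, 0.129, -0.001, -0.0]
force: [1.9, -0.2, -0.5]
width: 0.0918
```

Call:
play_rows(
  targets=[
    [-1,-1.85,3.45,1,0],
    [-1,-1.85,3.45,1,0],
    [-1,-1.85,3.45,1,0],
    [-1,-1.85,3.45,1,0],
    [-1,-1.85,3.45,1,0],
  ],
)

```text
t: 7.0
ee_pos: [0.4968, -0.2548, 0.1518]
tool_rot: [0.992, 0.129, -0.001, -0.001]
force: [1.3, 0.9, 0.4]
width: 0.0919
```

Call:
play_rows(
  targets=[
    [-1,-1,2,0.8,0],
    [-1,0,0,0,0],
    [-1,0,0,0,0],
  ],
)

```text
t: 7.25
ee_pos: [0.492, -0.2765, 0.1441]
tool_rot: [0.992, 0.127, -0.001, -0.001]
force: [0.2, 0.4, -0.5]
width: 0.0918
```

```bash
python3 cap.py w8
cat > capfind.py <<'E'
import sys
from h import *
from scipy.optimize import least_squares
f=np.load(sys.argv[1]+'.npz');st=dict(ee_pos=f['pos'],tool_rot=f['rot']);p=f['p'];C=cloud('wrist',f['d'],st)
hsv=cv2.cvtColor(p,cv2.COLOR_RGB2HSV).astype(int)
m=(hsv[...,0]<18)&(hsv[...,1]>150)&(C[...,2]<.05);print(m.sum())
t=m&(C[...,2]>.029);print('top',t.sum(),C[t].mean(0),circ(C[t])); v,u=np.nonzero(t);print('px',u.mean(),v.mean())
c=max(cv2.findContours(t.astype(np.uint8),cv2.RETR_EXTERNAL,cv2.CHAIN_APPROX_NONE)[0],key=len)[:,0]
print('sil',circ(onplane('wrist',c,.032,st)))
s=m&(C[...,2]>.006)&(C[...,2]<.026);P=C[s]
q=least_squares(lambda q:np.hypot(P[:,0]-q[0],P[:,1]-q[1])-.021,[.491,-.294],loss='soft_l1',f_scale=.0005);print('side',s.sum(),q.x,np.abs(q.fun).mean())
E
python3 capfind.py w8
python3 s.py
python3 - <<'E'
from h import *
for k,dot,tick in [('w2',(340,230),(324,204)),('w7',(335,214),(288,208))]:
    f=np.load(k+'.npz');st=dict(ee_pos=f['pos'],tool_rot=f['rot'])
    a=onplane('wrist',dot,.125,st)[0]-[.5895,.1287,0];b=cloud('wrist',f['d'],st)[tick[1],tick[0]];b-= [.5895,.1287,0]
    print(k,np.degrees([np.arctan2(a[1],a[0]),np.arctan2(b[1],b[0])]),a,b)
E
```

```text
{'t': np.float64(7.25), 'joint_positions': array([-0.0575,  0.5139,  0.6774,  1.8831, -0.4066,  0.8892,  1.0743]), 'joint_velocities': array([-0.0544, -0.0168, -0.026 , -0.0088, -0.0026,  0.011 , -0.0164]), 'ee_pos': array([ 0.492 , -0.2765,  0.1441]), 'tool_rot': array([ 9.919e-01,  1.271e-01, -1.500e-03, -5.000e-04]), 'force': array([ 0.1948,  0.4037, -0.4945]), 'torque': array([-0.0589, -0.0031,  0.0327]), 'width': np.float64(0.0918)}
2845
top 2374 [ 0.48895465 -0.29419704  0.03228893] (np.float64(0.48902504384524675), np.float64(-0.29447445217343415), np.float64(0.014619468081581917))
px 314.32097725358045 265.30749789385004
sil (np.float64(0.4890718025761426), np.float64(-0.29466728334548664), np.float64(0.02037752244115227))
side 352 [ 0.48892548 -0.29577711] 0.00017676779705601633
{'t': np.float64(7.3), 'joint_positions': array([-0.0597,  0.5131,  0.6765,  1.8826, -0.4067,  0.8896,  1.0738]), 'ee_pos': array([ 0.4931, -0.275 ,  0.1445]), 'force': array([ 0.1058, -0.3749, -0.266 ]), 'torque': array([-0.0209,  0.0096, -0.024 ]), 'width': np.float64(0.0916)} ang 14.75
toolx [ 0.967   0.2546 -0.0018] y [ 0.2546 -0.967  -0.0017]
w2 [133.62147152 158.37911294] [-0.01656658  0.01738357  0.125     ] [-0.02779826  0.01101783  0.08617025]
w7 [ 84.67350847 159.26001605] [0.00229064 0.02456883 0.125     ] [-0.02949216  0.01116768  0.08634735]
```

View pics/w8.png

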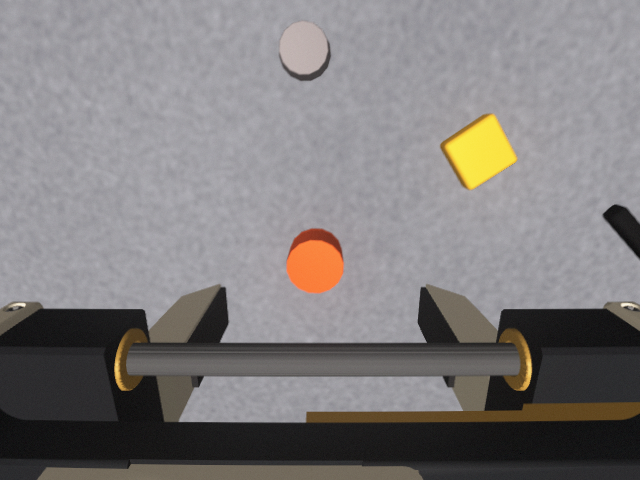

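Dot-to-tick angle is now 74° = 1.29 rad, which agrees with the lid being at its 1.3 stop. The cap top is at px (314,265), giving (0.489, -0.295), with neighbours clear. Descending on it.

Call:
play_rows(
  targets=[
    [-1,-0.45,0.9,2.5,0],
    [-1,-0.45,0.9,2.5,0],
    [-1,0,0,2.5,0],
    [-1,0,0,0,0],
    [-1,0,0,0,0],
  ],
)

```text
t: 7.72
ee_pos: [0.4896, -0.2931, 0.0699]
tool_rot: [0.992, 0.13, -0.001, -0.001]
force: [-0.0, -0.3, 0.5]
width: 0.0918
```

```bash
python3 cap.py w9;python3 capfind.py w9; python3 s.py
```

```text
{'t': np.float64(7.7167), 'joint_positions': array([ 0.0367,  0.6199,  0.5959,  1.9226, -0.4978,  0.7529,  1.18  ]), 'joint_velocities': array([-0.007 , -0.0361,  0.0294, -0.031 ,  0.0105,  0.011 , -0.0054]), 'ee_pos': array([ 0.4896, -0.2931,  0.0699]), 'tool_rot': array([ 0.9915,  0.1298, -0.0012, -0.0012]), 'force': array([-0.0447, -0.276 ,  0.4857]), 'torque': array([-0.0536, -0.0201,  0.0089]), 'width': np.float64(0.0918)}
5542
top 4604 [ 0.48878246 -0.2942254   0.03230006] (np.float64(0.488881553956028), np.float64(-0.29462590575617154), np.float64(0.014761597161072238))
px 322.5855777584709 290.65986099044306
sil (np.float64(0.4889521381426468), np.float64(-0.2948935972346965), np.float64(0.0207119916443478))
side 724 [ 0.48910845 -0.29578217] 0.00017209960462693144
{'t': np.float64(7.7667), 'joint_positions': array([ 0.0364,  0.6184,  0.597 ,  1.9215, -0.4975,  0.753 ,  1.1799]), 'ee_pos': array([ 0.4903, -0.2939,  0.0711]), 'force': array([0.2258, 0.3104, 0.3076]), 'torque': array([-0.0419, -0.0085,  0.0131]), 'width': np.float64(0.0917)} ang 14.91
toolx [ 9.663e-01  2.573e-01 -2.000e-04] y [ 2.573e-01 -9.663e-01 -9.000e-04]
```

View pics/w9.png

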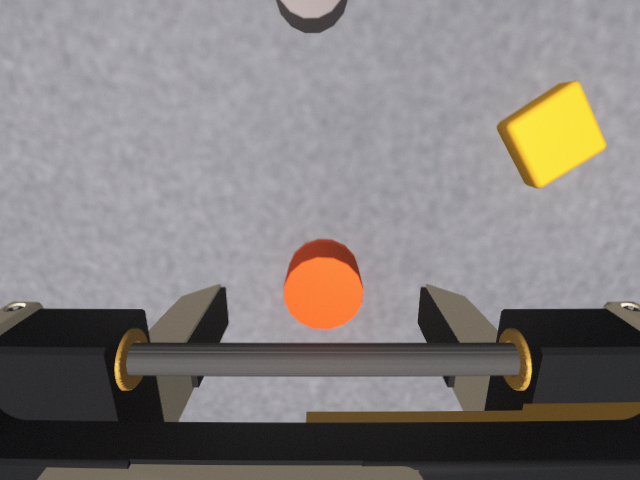

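Call:
play_rows(
  targets=[
    [-1,-0.1,0.05,1.5,0],
    [-1,0,0,1.5,0],
    [-1,0,0,1.3,0],
    [-1,0,0,0,0],
    [-1,0,0,0,0],
  ],
)

```text
t: 8.18
ee_pos: [0.4893, -0.2956, 0.0282]
tool_rot: [0.992, 0.129, 0.0, -0.0]
force: [0.3, -0.4, -0.8]
width: 0.0924
```

```bash
python3 s.py
```

```text
{'t': np.float64(8.1833), 'joint_positions': array([ 0.0775,  0.6782,  0.5438,  1.9433, -0.5501,  0.6707,  1.2244]), 'ee_pos': array([ 0.4893, -0.2956,  0.0282]), 'force': array([ 0.2635, -0.4029, -0.8062]), 'torque': array([-0.0616, -0.0223, -0.0029]), 'width': np.float64(0.0924)} ang 14.85
toolx [9.666e-01 2.562e-01 2.000e-04] y [ 2.562e-01 -9.666e-01 -3.000e-04]
```

Call:
play_rows(
  targets=[
    [1,0,0,0,0],
    [1,0,0,0,0],
    [1,0,0,0,0],
    [1,0,0,0,0],
    [1,0,0,0,0],
  ],
  newtons=45,
)

```text
t: 8.6
ee_pos: [0.4891, -0.2961, 0.028]
tool_rot: [0.992, 0.129, 0.0, 0.0]
force: [-0.5, 0.3, -0.3]
width: 0.063
```

Call:
play_rows(
  targets=[
    [1,0,0,0,0],
    [1,0,0,0,0],
    [1,0,0,0,0],
    [1,0,0,0,0],
    [1,0,0,0,0],
  ],
)

```text
t: 9.02
ee_pos: [0.4889, -0.296, 0.0277]
tool_rot: [0.992, 0.129, 0.0, -0.0]
force: [0.3, 0.6, 0.8]
width: 0.0419
```

Call:
play_rows(
  targets=[
    [1,0,0,0,0],
    [1,0,0,0,0],
  ],
)

```text
t: 9.18
ee_pos: [0.4889, -0.296, 0.0277]
tool_rot: [0.992, 0.129, 0.0, -0.0]
force: [0.1, 0.3, 0.3]
width: 0.0414
```

```bash
python3 s.py
```

```text
{'t': np.float64(9.1833), 'joint_positions': array([ 0.0784,  0.6789,  0.5436,  1.9438, -0.5507,  0.6696,  1.2252]), 'ee_pos': array([ 0.4889, -0.296 ,  0.0277]), 'force': array([0.1342, 0.2928, 0.3326]), 'torque': array([-0.0622,  0.0007,  0.0104]), 'width': np.float64(0.0414)} ang 14.81
toolx [0.9668 0.2556 0.    ] y [ 0.2556 -0.9668 -0.    ]
```

Call:
play_rows(
  targets=[
    [1,0,0,-2,0],
    [1,0,0,-3.5,0],
    [1,0,0,-4,0],
    [1,0,0,-4,0],
    [1,0,0,-4,0],
  ],
)

```text
t: 9.6
ee_pos: [0.4882, -0.2959, 0.2043]
tool_rot: [0.992, 0.129, -0.0, -0.0]
force: [1.9, 0.5, -0.7]
width: 0.0415
```

Call:
play_rows(
  targets=[
    [1,0,0,-1,0],
    [1,0,0,0,0],
    [1,0,0,0,0],
  ],
)

```text
t: 9.85
ee_pos: [0.489, -0.2957, 0.2127]
tool_rot: [0.992, 0.129, 0.001, -0.0]
force: [-1.0, 0.3, -1.4]
width: 0.0413
```

```bash
python3 cap.py w10; python3 s.py
```

```text
{'t': np.float64(9.85), 'joint_positions': array([-0.067 ,  0.4437,  0.733 ,  1.7964, -0.3422,  1.0316,  1.0552]), 'joint_velocities': array([ 0.0074,  0.0309, -0.0166,  0.03  , -0.0056, -0.0062,  0.0028]), 'ee_pos': array([ 0.489 , -0.2957,  0.2127]), 'tool_rot': array([ 9.916e-01,  1.290e-01,  5.000e-04, -1.000e-04]), 'force': array([-1.0227,  0.3264, -1.3929]), 'torque': array([-0.0595,  0.0012,  0.0262]), 'width': np.float64(0.0413)}
{'t': np.float64(9.9), 'joint_positions': array([-0.0667,  0.445 ,  0.7323,  1.7975, -0.3423,  1.0315,  1.0553]), 'ee_pos': array([ 0.4885, -0.2953,  0.2116]), 'force': array([-0.4407, -0.1615, -0.5997]), 'torque': array([-0.0757,  0.0781, -0.0354]), 'width': np.float64(0.0417)} ang 14.83
toolx [ 9.667e-01  2.560e-01 -7.000e-04] y [ 0.256  -0.9667 -0.0012]
```

View pics/w10.png

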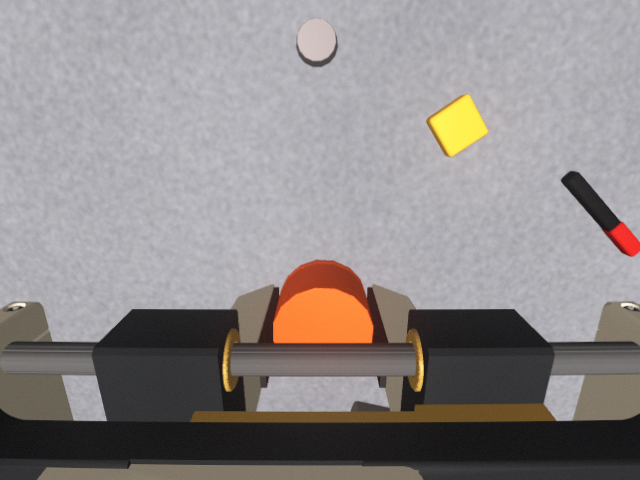

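The cap is held squarely between the pads at px (322,310). I'll measure its offset in the tool frame.

```bash
cat > held.py <<'E'
import sys
from h import *
from scipy.optimize import least_squares
def go(k,c0,hmin,hmax,col,r):
    f=np.load(k+'.npz');C=cloud('wrist',f['d'],dict(ee_pos=np.zeros(3),tool_rot=np.array([0,0,0,1.])))
    hsv=cv2.cvtColor(f['p'],cv2.COLOR_RGB2HSV).astype(int)
    m=col(hsv)&(np.hypot(C[...,0]-c0[0],C[...,1]-c0[1])<.03)&(C[...,2]>hmin)&(C[...,2]<hmax);P=C[m]
    for ff in (.0005,):
        q=least_squares(lambda q:np.hypot(P[:,0]-q[0],P[:,1]-q[1])-r,c0,loss='soft_l1',f_scale=ff);print(k,m.sum(),q.x.round(4),np.abs(q.fun).mean().round(5),np.percentile(P[:,2],[2,50,98]).round(4))
go(sys.argv[1],[0,0],.002,.026,lambda h:(h[...,0]<18)&(h[...,1]>150),.021)
E
python3 held.py w10
python3 - <<'E'
from h import *
f=np.load('w10.npz');C=cloud('wrist',f['d'],dict(ee_pos=np.zeros(3),tool_rot=np.array([0,0,0,1.])))
h=cv2.cvtColor(f['p'],cv2.COLOR_RGB2HSV).astype(int);m=(h[...,0]<18)&(h[...,1]>150)&(C[...,2]<.05)&(np.abs(C[...,0])<.02)
print(np.histogram(C[m][:,2],np.arange(-.012,.036,.003)));t=m&(C[...,2]<-.001);print(C[t].mean(0))
E
```

```text
w10 1591 [-0.001  -0.0001] 0.00019 [0.0023 0.012  0.0244]
(array([   0,   34, 4636,  299,  248,  249,  231,  216,  206,  194,  192,
        134,   62,    0,    0]), array([-1.20000000e-02, -9.00000000e-03, -6.00000000e-03, -3.00000000e-03,
       -3.46944695e-18,  3.00000000e-03,  6.00000000e-03,  9.00000000e-03,
        1.20000000e-02,  1.50000000e-02,  1.80000000e-02,  2.10000000e-02,
        2.40000000e-02,  2.70000000e-02,  3.00000000e-02,  3.30000000e-02]))
[-0.00050992 -0.01035456 -0.01521652]
```

Call:
play_rows(
  targets=[
    [1,1,-1.8,0,0],
    [1,1.85,-3.45,0,0],
    [1,1.85,-3.45,0,0],
    [1,1.85,-3.45,0,0],
    [1,1.85,-3.45,0,0],
  ],
)

```text
t: 10.32
ee_pos: [0.5292, -0.1217, 0.2107]
tool_rot: [0.992, 0.129, -0.002, -0.0]
force: [0.3, -0.0, 0.3]
width: 0.0416
```

Call:
play_rows(
  targets=[
    [1,1.85,-3.45,0,0],
    [1,1.85,-3.45,0,0],
    [1,1.85,-3.45,0,0],
    [1,1.85,-3.45,0,0],
    [1,1.85,-3.45,0,0],
  ],
)

```text
t: 10.73
ee_pos: [0.5746, 0.0687, 0.2106]
tool_rot: [0.992, 0.129, -0.002, 0.0]
force: [1.0, 0.0, -0.3]
width: 0.0419
```

Call:
play_rows(
  targets=[
    [1,1.85,-3.45,0,0],
    [1,1.2,-2.2,0,0],
    [1,0,0,0,0],
    [1,0,0,0,0],
    [1,0,0,0,0],
  ],
)

```text
t: 11.15
ee_pos: [0.5898, 0.128, 0.2111]
tool_rot: [0.992, 0.128, -0.001, 0.001]
force: [0.5, 0.0, 0.6]
width: 0.0416
```

```bash
python3 cap.py w11; python3 s.py
```

```text
{'t': np.float64(11.15), 'joint_positions': array([-0.7674,  0.4934,  0.6855,  1.7133, -0.3485,  1.0636,  0.2901]), 'joint_velocities': array([ 0.0172, -0.0172,  0.0184,  0.003 ,  0.0009,  0.0036, -0.0001]), 'ee_pos': array([0.5898, 0.128 , 0.2111]), 'tool_rot': array([ 9.917e-01,  1.285e-01, -1.400e-03,  7.000e-04]), 'force': array([0.5103, 0.0205, 0.598 ]), 'torque': array([-0.1366,  0.0028,  0.0531]), 'width': np.float64(0.0416)}
{'t': np.float64(11.2), 'joint_positions': array([-0.7668,  0.4926,  0.6861,  1.7132, -0.3485,  1.0637,  0.29  ]), 'ee_pos': array([0.59  , 0.1274, 0.2116]), 'force': array([-0.1627, -0.7639,  0.4815]), 'torque': array([-0.1192,  0.0245,  0.0116]), 'width': np.float64(0.0418)} ang 14.7
toolx [ 0.9673  0.2537 -0.0022] y [ 2.537e-01 -9.673e-01  9.000e-04]
```

View pics/w11.png

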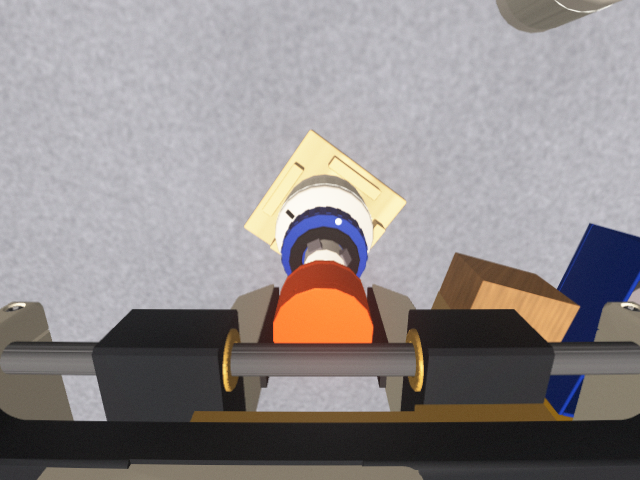

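Call:
play_rows(
  targets=[
    [1,0.05,-0.12,1.1,0],
    [1,0,0,1.1,0],
    [1,0,0,0,0],
    [1,0,0,0,0],
  ],
)

```text
t: 11.53
ee_pos: [0.59, 0.1298, 0.1896]
tool_rot: [0.992, 0.128, -0.001, 0.0]
force: [0.4, 0.4, -0.5]
width: 0.0415
```

```bash
python3 cap.py w12; python3 s.py;python3 - <<'E'
from h import *
for n in ['scene']:
    p,d=optics.capture(n);cv2.imwrite('pics/sc2.png',cv2.resize(p[130:270,270:420,::-1],None,fx=4,fy=4,interpolation=cv2.INTER_CUBIC))
E
```

```text
{'t': np.float64(11.5333), 'joint_positions': array([-0.7585,  0.5157,  0.6713,  1.7368, -0.3677,  1.0207,  0.3031]), 'joint_velocities': array([-0.0055, -0.0145,  0.0086, -0.0227,  0.005 ,  0.0103, -0.0058]), 'ee_pos': array([0.59  , 0.1298, 0.1896]), 'tool_rot': array([ 9.917e-01,  1.284e-01, -1.100e-03,  2.000e-04]), 'force': array([ 0.3855,  0.3645, -0.502 ]), 'torque': array([-0.0194,  0.0085, -0.0006]), 'width': np.float64(0.0415)}
{'t': np.float64(11.5833), 'joint_positions': array([-0.7588,  0.5151,  0.6717,  1.7358, -0.3676,  1.021 ,  0.303 ]), 'ee_pos': array([0.5905, 0.1299, 0.1902]), 'force': array([-0.2445,  0.4891, -0.7574]), 'torque': array([-0.0923,  0.0403,  0.0267]), 'width': np.float64(0.0417)} ang 14.76
toolx [ 0.967   0.2548 -0.001 ] y [ 2.548e-01 -9.670e-01  1.000e-04]
```

View pics/w12.png

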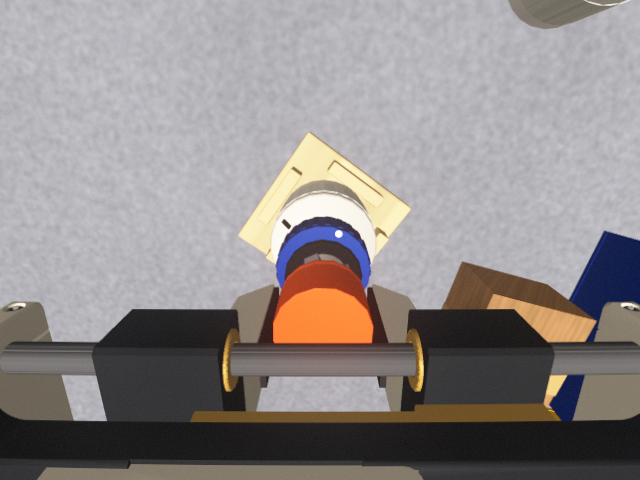

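View pics/sc2.png

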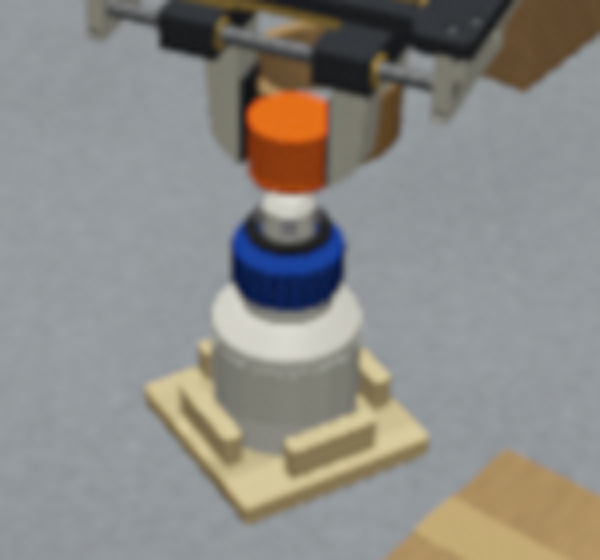

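The cap sits concentrically over the stud in both views. Descending gently and watching the force.

Call:
play_rows(
  targets=[
    [1,-0.05,0.06,0.5,0],
    [1,0,0,0.5,0],
    [1,0,0,0.4,0],
    [1,0,0,0,0],
  ],
)

```text
t: 11.97
ee_pos: [0.5899, 0.1297, 0.1757]
tool_rot: [0.992, 0.129, -0.001, 0.0]
force: [-0.1, 0.7, -1.2]
width: 0.0413
```

```bash
python3 s.py
```

```text
{'t': np.float64(11.9667), 'joint_positions': array([-0.7517,  0.5297,  0.662 ,  1.7525, -0.3799,  0.9922,  0.3143]), 'ee_pos': array([0.5899, 0.1297, 0.1757]), 'force': array([-0.0507,  0.7446, -1.1534]), 'torque': array([-0.1138,  0.0682,  0.0484]), 'width': np.float64(0.0413)} ang 14.82
toolx [ 0.9667  0.2557 -0.0013] y [ 0.2557 -0.9668 -0.    ]
```

Call:
play_rows(
  targets=[
    [1,0,0,0.3,0],
    [1,0,0,0.2,0],
    [1,0,0,0,0],
  ],
)

```text
t: 12.22
ee_pos: [0.5904, 0.1294, 0.1714]
tool_rot: [0.992, 0.129, -0.0, 0.0]
force: [0.4, -2.0, 0.4]
width: 0.0415
```

```bash
python3 s.py
```

```text
{'t': np.float64(12.2167), 'joint_positions': array([-0.7491,  0.5345,  0.6593,  1.7567, -0.384 ,  0.9829,  0.3179]), 'ee_pos': array([0.5904, 0.1294, 0.1714]), 'force': array([ 0.4216, -1.982 ,  0.426 ]), 'torque': array([-0.3362, -0.004 , -0.0474]), 'width': np.float64(0.0415)} ang 14.8
toolx [ 9.668e-01  2.554e-01 -3.000e-04] y [ 2.554e-01 -9.668e-01  4.000e-04]
```

Call:
play_rows(
  targets=[
    [1,0,0.05,0.2,0],
    [1,0,0,0.2,0],
    [1,0,0,0,0],
  ],
)

```text
t: 12.47
ee_pos: [0.5908, 0.1289, 0.1679]
tool_rot: [0.992, 0.129, 0.0, 0.0]
force: [-0.7, -0.7, 1.6]
width: 0.0417
```

```bash
python3 s.py
```

```text
{'t': np.float64(12.4667), 'joint_positions': array([-0.7461,  0.5384,  0.6568,  1.7603, -0.3877,  0.9753,  0.3217]), 'ee_pos': array([0.5908, 0.1289, 0.1679]), 'force': array([-0.7194, -0.7334,  1.5888]), 'torque': array([-0.4366,  0.1643, -0.0038]), 'width': np.float64(0.0417)} ang 14.79
toolx [9.669e-01 2.552e-01 5.000e-04] y [ 2.552e-01 -9.669e-01  1.000e-04]
```

Call:
play_rows(
  targets=[
    [1,0,0,0.2,0],
    [1,0,0,0.2,0],
    [1,0,0,0,0],
  ],
)

```text
t: 12.72
ee_pos: [0.5909, 0.1291, 0.1638]
tool_rot: [0.992, 0.129, 0.0, 0.0]
force: [1.4, -0.6, 0.5]
width: 0.0418
```

Call:
play_rows(
  targets=[
    [1,0,0,0.2,0],
    [1,0,0,0,0],
  ],
)

```text
t: 12.88
ee_pos: [0.5907, 0.1291, 0.1616]
tool_rot: [0.992, 0.129, 0.0, 0.0]
force: [0.7, -0.8, 1.5]
width: 0.0412
```

```bash
python3 s.py
```

```text
{'t': np.float64(12.8833), 'joint_positions': array([-0.743 ,  0.5454,  0.652 ,  1.7664, -0.3933,  0.9632,  0.3262]), 'ee_pos': array([0.5907, 0.1291, 0.1616]), 'force': array([ 0.6807, -0.8328,  1.4591]), 'torque': array([-0.3194, -0.2752, -0.0236]), 'width': np.float64(0.0412)} ang 14.81
toolx [9.668e-01 2.555e-01 2.000e-04] y [ 2.555e-01 -9.668e-01  2.000e-04]
```

```bash
python3 cap.py w13; python3 held.py w13; python3 s.py;python3 - <<'E'
from h import *
for n in ['scene']:
    p,d=optics.capture(n);cv2.imwrite('pics/sc3.png',cv2.resize(p[130:270,270:420,::-1],None,fx=4,fy=4,interpolation=cv2.INTER_CUBIC))
    C=cloud(n,d);h=cv2.cvtColor(p,cv2.COLOR_RGB2HSV).astype(int)
    m=(h[...,0]<14)&(h[...,1]>200)&(C[...,2]>.11)&(np.hypot(C[...,0]-.59,C[...,1]-.129)<.04);print(np.percentile(C[m][:,2],[1,3,10,50,90,97]).round(4))
for k in ['w10','w13']:
    f=np.load(k+'.npz');C=cloud('wrist',f['d'],dict(ee_pos=np.zeros(3),tool_rot=np.array([0,0,0,1.])));h=cv2.cvtColor(f['p'],cv2.COLOR_RGB2HSV).astype(int)
    m=(h[...,0]<18)&(h[...,1]>150)&(np.abs(C[...,0])<.02)&(abs(C[...,1])<.025)&(C[...,2]<.04);Z=C[m][:,2];print(k,np.median(Z[Z<-.001]),np.percentile(Z,99))
E
```

```text
{'t': np.float64(12.8833), 'joint_positions': array([-0.743 ,  0.5454,  0.652 ,  1.7664, -0.3933,  0.9632,  0.3262]), 'joint_velocities': array([ 0.0002,  0.0014,  0.0009,  0.0002, -0.0005,  0.0012, -0.0014]), 'ee_pos': array([0.5907, 0.1291, 0.1616]), 'tool_rot': array([9.917e-01, 1.288e-01, 1.000e-04, 1.000e-04]), 'force': array([ 0.6807, -0.8328,  1.4591]), 'torque': array([-0.3194, -0.2752, -0.0236]), 'width': np.float64(0.0412)}
w13 1652 [-0.001 -0.   ] 0.00019 [0.0023 0.0124 0.0251]
{'t': np.float64(12.9333), 'joint_positions': array([-0.743 ,  0.5455,  0.6521,  1.7663, -0.3932,  0.9633,  0.3261]), 'ee_pos': array([0.5907, 0.1291, 0.1615]), 'force': array([ 0.9051, -1.6621,  0.112 ]), 'torque': array([-0.4407, -0.2259, -0.0045]), 'width': np.float64(0.0416)} ang 14.8
toolx [9.668e-01 2.555e-01 1.000e-04] y [ 2.555e-01 -9.668e-01  3.000e-04]
[0.1365 0.1384 0.1427 0.165  0.1686 0.1693]
w10 -0.004699609549465189 0.02375494670146744
w13 -0.004661576016799271 0.024596864005804034
```

View pics/w13.png

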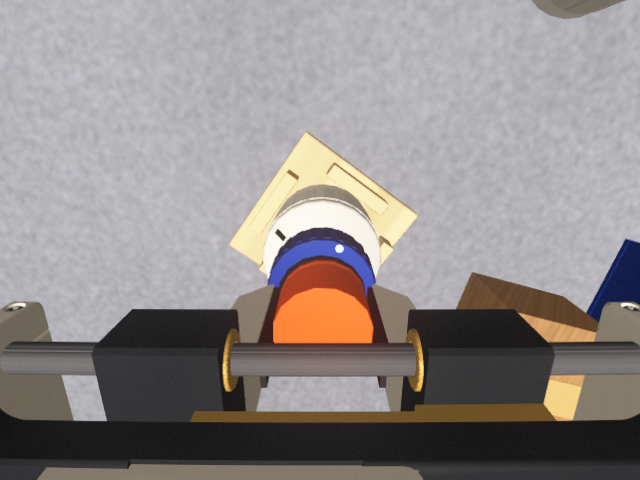

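View pics/sc3.png

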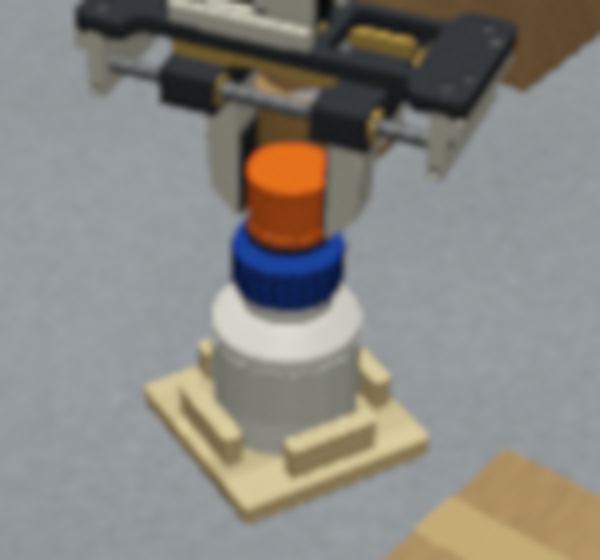

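Call:
play_rows(
  targets=[
    [1,0,0,0.1,0],
    [1,0,0,0,0],
  ],
)

```text
t: 13.15
ee_pos: [0.5903, 0.1291, 0.1602]
tool_rot: [0.992, 0.129, -0.0, 0.0]
force: [0.2, -1.9, -2.6]
width: 0.0416
```

Call:
play_rows(
  targets=[
    [1,0,0,0.1,0],
    [1,0,0,0,0],
  ],
)

```text
t: 13.32
ee_pos: [0.5904, 0.1291, 0.1598]
tool_rot: [0.992, 0.129, -0.0, -0.0]
force: [-1.3, -1.5, 2.7]
width: 0.0414
```

Call:
play_rows(
  targets=[
    [1,0,0,0.1,0],
    [1,0,0,0,0],
  ],
)

```text
t: 13.48
ee_pos: [0.5904, 0.1292, 0.159]
tool_rot: [0.992, 0.129, -0.0, -0.0]
force: [-3.2, -2.0, 6.1]
width: 0.0414
```

Call:
play_rows(
  targets=[
    [1,0,0,0.1,0],
    [1,0,0,0,0],
  ],
)

```text
t: 13.65
ee_pos: [0.5904, 0.1291, 0.1581]
tool_rot: [0.992, 0.129, -0.0, -0.0]
force: [-3.8, -1.6, 8.0]
width: 0.0414
```

Call:
play_rows(
  targets=[
    [1,0,0,0.1,0],
    [1,0,0,0,0],
  ],
)

```text
t: 13.82
ee_pos: [0.5904, 0.1291, 0.1572]
tool_rot: [0.992, 0.129, -0.0, -0.0]
force: [-3.8, -2.2, 10.0]
width: 0.0412
```

Call:
play_rows(
  targets=[
    [1,0,0,0.1,0],
    [1,0,0,0,0],
  ],
)

```text
t: 13.98
ee_pos: [0.5905, 0.1291, 0.1566]
tool_rot: [0.992, 0.129, -0.0, -0.0]
force: [-4.7, -1.7, 12.6]
width: 0.0416
```

```bash
python3 s.py
```

```text
{'t': np.float64(13.9833), 'joint_positions': array([-0.7398,  0.5507,  0.6482,  1.7716, -0.3986,  0.9539,  0.3307]), 'ee_pos': array([0.5905, 0.1291, 0.1566]), 'force': array([-4.7124, -1.6751, 12.6423]), 'torque': array([-0.4587,  1.1287, -0.0439]), 'width': np.float64(0.0416)} ang 14.8
toolx [0.9668 0.2554 0.    ] y [ 2.554e-01 -9.668e-01 -7.000e-04]
```

Call:
play_rows(
  targets=[
    [1,0,0,0.1,0],
    [1,0,0,0,0],
  ],
)

```text
t: 14.15
ee_pos: [0.5905, 0.1291, 0.1564]
tool_rot: [0.992, 0.129, 0.0, -0.001]
force: [-8.0, -1.6, 19.4]
width: 0.0414
```

Call:
play_rows(
  targets=[
    [1,0,0,0.1,0],
    [1,0,0,0,0],
  ],
)

```text
t: 14.32
ee_pos: [0.5906, 0.1291, 0.1561]
tool_rot: [0.992, 0.129, 0.0, -0.001]
force: [-11.0, -1.9, 27.8]
width: 0.0415
```

```bash
cat > chk.py <<'E'
import sys
from h import *
k=sys.argv[1]
import subprocess
f=np.load(k+'.npz');C=cloud('wrist',f['d'],dict(ee_pos=np.zeros(3),tool_rot=np.array([0,0,0,1.])));h=cv2.cvtColor(f['p'],cv2.COLOR_RGB2HSV).astype(int)
m=(h[...,0]<18)&(h[...,1]>150)&(np.abs(C[...,0])<.02)&(abs(C[...,1])<.025)&(C[...,2]<.04);Z=C[m][:,2];print(k,'captop toolz',np.median(Z[Z<-.001]),'low',np.percentile(Z,99))
b=(h[...,0]>100)&(h[...,0]<130)&(h[...,1]>120)&(np.hypot(C[...,0],C[...,1])<.032);v,u=np.nonzero(b)
print('lid blue toolz',np.percentile(C[b][:,2],[5,25,50]).round(4))
p,d=optics.capture('scene');cv2.imwrite('pics/sc_'+k+'.png',cv2.resize(p[150:250,290:390,::-1],None,fx=6,fy=6,interpolation=cv2.INTER_CUBIC))
E
python3 cap.py w14; python3 held.py w14; python3 chk.py w14;python3 s.py
```

```text
{'t': np.float64(14.3167), 'joint_positions': array([-0.7389,  0.551 ,  0.6476,  1.7723, -0.4003,  0.9523,  0.3322]), 'joint_velocities': array([-0.0005, -0.0008, -0.0002, -0.0007,  0.0011,  0.001 , -0.0006]), 'ee_pos': array([0.5906, 0.1291, 0.1561]), 'tool_rot': array([ 9.917e-01,  1.288e-01,  3.000e-04, -9.000e-04]), 'force': array([-10.9841,  -1.9396,  27.8375]), 'torque': array([-0.6095,  2.5591, -0.0046]), 'width': np.float64(0.0415)}
w14 1658 [-0.0011 -0.    ] 0.0002 [0.0023 0.0124 0.0247]
w14 captop toolz -0.004868148422544877 low 0.024304678795847297
lid blue toolz [0.0306 0.0314 0.0318]
{'t': np.float64(14.4167), 'joint_positions': array([-0.7389,  0.551 ,  0.6477,  1.7724, -0.4003,  0.9522,  0.3322]), 'ee_pos': array([0.5906, 0.1291, 0.1561]), 'force': array([-10.4355,  -2.4852,  27.4826]), 'torque': array([-0.5656,  2.4938, -0.0079]), 'width': np.float64(0.0416)} ang 14.79
toolx [9.669e-01 2.553e-01 9.000e-04] y [ 0.2553 -0.9669 -0.0016]
```

View pics/w14.png

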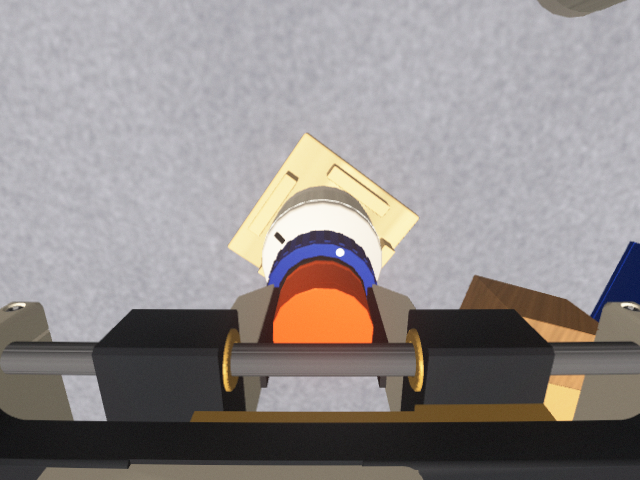

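View pics/sc_w14.png

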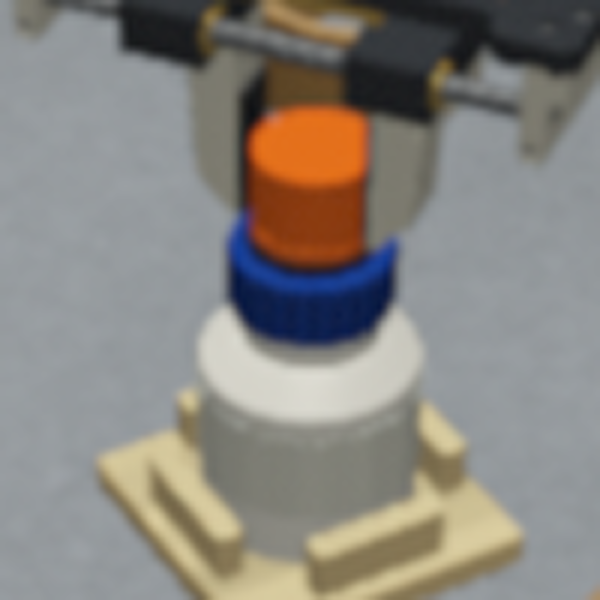

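The force rose about 2.4 N/mm over the last 5 mm, then turned stiff, reaching 28 N for 0.3 mm. That means the ring is flat. I'll ease off slightly and confirm it holds steady.

Call:
play_rows(
  targets=[
    [1,-0.05,0,-0.03,0],
    [1,0,0,0,0],
    [1,0,0,0,0],
    [1,0,0,0,0],
    [1,0,0,0,0],
  ],
)

```text
t: 14.83
ee_pos: [0.5905, 0.1291, 0.1562]
tool_rot: [0.992, 0.129, 0.001, -0.001]
force: [-7.2, -2.1, 23.5]
width: 0.0414
```

Call:
play_rows(
  targets=[
    [1,0,0,0,0],
    [1,0,0,0,0],
    [1,0,0,0,0],
    [1,0,0,0,0],
    [1,0,0,0,0],
  ],
)

```text
t: 15.25
ee_pos: [0.5905, 0.1291, 0.1562]
tool_rot: [0.992, 0.129, 0.001, -0.001]
force: [-7.6, -1.6, 23.1]
width: 0.0415
```

```bash
python3 cap.py w15; python3 chk.py w15
python3 - <<'E'
from h import *
f=np.load('w15.npz');st=dict(ee_pos=f['pos'],tool_rot=f['rot']);p=f['p']
g=p[235:275,325:355].min(2);v,u=np.unravel_index(g.argmax(),g.shape);v+=235;u+=325
h=cv2.cvtColor(p,cv2.COLOR_RGB2GRAY)[225:250,265:295];h=cv2.GaussianBlur(h,(3,3),0);tv,tu=np.unravel_index(h.argmin(),h.shape);tv+=225;tu+=265
a=onplane('wrist',(u,v),.125,st)[0]-[.5900,.129,0];b=onplane('wrist',(tu,tv),.0863,st)[0]-[.59,.129,0]
print((u,v),(tu,tv),np.degrees([np.arctan2(a[1],a[0]),np.arctan2(b[1],b[0])]))
E
```

```text
{'t': np.float64(15.25), 'joint_positions': array([-0.7394,  0.5503,  0.6478,  1.7732, -0.3999,  0.9511,  0.3319]), 'joint_velocities': array([-0.0013,  0.0005, -0.001 ,  0.0001,  0.0007, -0.0002,  0.0009]), 'ee_pos': array([0.5905, 0.1291, 0.1562]), 'tool_rot': array([ 9.917e-01,  1.288e-01,  7.000e-04, -8.000e-04]), 'force': array([-7.5862, -1.6186, 23.0999]), 'torque': array([-0.5371,  1.8911,  0.0327]), 'width': np.float64(0.0415)}
w15 captop toolz -0.00482381554398148 low 0.024450347123237837
lid blue toolz [0.0309 0.0315 0.0319]
(np.int64(341), np.int64(250)) (np.int64(288), np.int64(249)) [ 85.18466276 167.27825427]
```

```bash
python3 -c "
from bench import ticket;print(ticket.job_done())"
```

```text
the job is handed in; nothing more can be done
None
```

The lid is screwed to its stop, and the orange cap is pressed on with the ring squeezed flat. I handed the job in at about 15.3 s with the fingers still holding the cap down.

**Lid:** I turned it clockwise about 52° until the torque jumped from about 0.1 to 1.0 N m. The lid's white dot then stood 74° (about 1.30 rad) past the tick on the jar, against the 1.3 rad stop. After the pressing, the dot had moved by no more than about 0.5°.

**Cap and ring:** The cap went onto the stud without slipping in the fingers. The last 5 mm rose at roughly 2.4 N/mm to 12.6 N, which matches the ring. Then the force rose steeply to 28 N over 0.4 mm, the hard stop. I eased off to a steady 23 N downward, with about 8 N sideways and a 45 N grip.

**What didn't fully agree:**
- **The click was not seen directly.** The force samples missed the expected peak of about 10 N and showed only a brief dip near the right height. I take it as clicked because the rim ended about 4 to 5 mm above the lid top, well past the 9 mm click point.
- **The last dot-to-tick check failed.** My script picked the wrong pixel for the tick, so I compared only the dot's own direction.
- **Bystander objects were not re-measured at the end.** The gripper stayed clear of them throughout.

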